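# Dispense one sample ring and slide it into the side nest

### The arm

A 6-joint arm with a two-finger parallel gripper is mounted at the origin on a cart in front of the work surface, level with it; the furniture and walls round the work are solid. World frame = base frame: x ahead of the robot, y to its left, z up, the work surface at z = 0. Lengths are in m, angles in rad, forces in N, time in s.
With the tool pointing down it reaches from about 0.325 to 0.775 m from the base axis. Payload 5.5 kg.
Tool frame: the origin (TCP) lies midway between the tips of the shut fingers; the grasp point (between the pads) lies 19 mm behind it; z points along the fingers, y is the line along which they close (so a half turn about z gives the same grasp; the last joint's range is limited). The gripper opens to 88 mm and grips with 3 to 60 N. Pads are 20 mm wide; open, the fingers measure 115 mm over their backs; the gripper's body (75 mm by 178 mm) begins 61 mm behind the grasp point.
Start: joints at [1.117, 0.091, 1.231, -0, 1.82, -0.057], TCP at [0.232, 0.553, 0.223] pointing down, gripper open.
Joint ranges: [-2.87, 2.87], [-0.86, 2.18], [0.17, 2.46], [-1.51, 4.65], [0.06, 2.69], [-2.65, 2.65]. Speed limits (rad/s): [2.57, 2.57, 3.01, 3.14, 3.14, 3.14].

### API

Orientations are given as a rotation vector (axis times angle).
In Python, from rig import monitor, eyes, hand_in gives the robot as it stands. The module is installed in compiled form; this text tells all that it offers.
- The arm moves only by the tool play_rows, never from a script. Its argument "motion" is a list of rows, each a list of 6 numbers: the shift along the tool's x, y, z in m, then the turn, a rotation vector about the tool's x, y, z in degrees. A call has 1 to 20 rows; each row is the pose to reach, as a shift and turn from the pose commanded when the call began, along the tool's axes at that moment; what a row does not reach only later rows make up. A row lasts 1/10 s, in which the tool goes at most 50 mm and 8.59 degrees, less where a joint would pass 70% of its speed; a pose out of reach is approached as far as the arm can. A call with a gripper value outside its range is refused whole. "hand" is the gripper's target within -1 to 1 (fully open at 1, half-way at 0, shut at -1), set as the call begins (left out, the last holds). The fingers move at their own pace and stop on an object; "newtons" is the grip in N (left out, the last holds). Time passes only in rows, so rows that repeat a pose let the fingers close. It gives the time, the measured TCP pose, the force, the opening and the grip force at its end, in the units of the state.
- monitor.read_state(): the state, without advancing time (a new reading comes with each control period).
- eyes.snapshot(name): name is "scene" or "top" or "wrist"; returns (picture, depth): 420x560x3 uint8, blue, green, red; 420x560 float32, m along the optical axis (not along the pixel's ray), 0 where there is no reading.
- eyes.camera_model(name): a dict with "fov_y" (degrees; the focal length in pixels is half the picture's height over the tangent of half this angle, whatever the lens; pixels are square), "cx", "cy" (the principal point, pixels), "dist" ([k1, k2, p1, p2, k3] as OpenCV has them; the pictures are not rectified), "R" (3x3) and "t" (3): a world point X has camera coordinates R X + t. Camera axes: x right, y down, z forward; pixel columns grow to the right and rows downward; lengths in m; the calibration is good to about 2 mm. A picture is of the moment at which its call begins: read the wrist's pose just before it. camera_model takes no time and is no camera call; for the wrist camera it gives the pose at the moment of the call.
- hand_in(): hands the job in; it is judged then, once.
The state is a dict: "time_s": time; "joints": joint angles; "joint_velocities": joint speeds; "tau": joint torques, N m; "eef_pos": TCP position; "ee_rot": TCP orientation; "wrist_force": force on the tool from outside, world axes, zero at the start; "wrist_torque": the same for the moment, N m; "gripper_width": finger opening in m; "finger_force": force on a finger pad.
Only numpy, scipy, OpenCV 4.12 (cv2) and the standard library are available. Lean on these libraries where they do the work, as an engineer would, in place of code of your own. Each camera call takes 0.05 s, during which the arm holds its last target. There are 200 camera calls.

### The job

Press the red plunger of the ring dispenser all the way down once, so that a single aluminium ring comes out in front of the magazine, and let the plunger come all the way back up. Then push the ring sideways with a fingertip along the delivery lane until it sits fully home against the end of the side nest. Do not pick up or lift any ring, let only one ring out, and leave the other things on the bench where they are.

Things in the scene. Friction and masses are not known exactly. Their poses are not given: they have to be found in the camera images.
- ring_dispenser: Fixed ring dispenser: dark base plate, open grey magazine, clear-sided gear box behind it. Origin: magazine axis, on the bench. x points back from magazine to plunger (rings come out to -x), y to the nest side, z up. Plate top z 10 mm, x -96..124, y -34..34 mm, at x -96..-22 on to y 96. Magazine and gear box x -32..90, y -32..32, top z 72 mm; magazine open on top.
- outlet (a point): Point on the base plate (z 10 mm) where the centre of the dispensed ring comes to lie: 60 mm in front (-x) of the magazine axis, in the delivery lane. The lane is flat, between the magazine face (30 mm behind this point at ring height) and an end stop wall (27 mm in front of it, which begins 18 mm to the -y side); it is open to -y and leads to the nest at +y. Lane and nest walls are 9 mm high (to z = 19 mm).
- plunger (a joint): Red plunger, m: 0 up, 0.032 fully down (hard stop), spring returned. About 4 N to start, 9 N at the bottom, plus up to 5 N while it moves. Gears turn its 32 mm into 64 mm of forward travel of a flat blade that drives the lowest ring out; the other rings ride on the blade and drop one place when the plunger is up again. Only a full stroke brings the ring clear.
- plunger_top (a point): Centre of the top of the plunger's red domed cap (33 mm wide, 14 mm tall), 118.5 mm above the bench when up; press it straight down. It lies on the dispenser's x axis, 65 mm behind (+x) the magazine axis, and moves with the plunger.
- ring_1_mid (a point): Centre (half-way up) of the lowest ring, the one that comes out: plain aluminium ring, 51 mm outside, 35 mm bore, 10 mm high, 30 g, lying flat. It stands in the magazine at the start. After a full press it lies in the lane, centred about 60 mm in front (-x) of the magazine axis.
- ring_2: Second ring from below, same size, in the magazine; origin at the centre of its underside. It must stay in the magazine.
- ring_3: Third ring, same size, in the magazine; must stay there.
- ring_4: Top ring, same size, in the magazine; must stay there.
- nest (a point): Where the centre of the ring's underside lies when the ring is in the side nest: on the plate (z 10 mm), 60 mm in front (-x) of and 62 mm beside (+y) the magazine axis. The nest is a pocket 57 mm wide, open towards the lane (-y), its end wall 26 mm beyond this point; a black rubber disc marks it. The ring is pushed in along the dispenser's +y.
- die_body: Bystander: steel die body, 54 mm wide, 41 mm high, on the steel tray (134 x 204 mm). Origin at its underside.
- die_plunger: Bystander: polished steel pin standing on its head, 27 mm wide, 52 mm high, on the steel tray. Origin at its underside.
- vial: Bystander: glass vial with blue cap, 23 mm wide, 62 mm high. Origin at its underside.
- pot: Bystander: small white pot lined with foil, 43 mm wide, 41 mm high. Origin at its underside.

How it is judged:
On the way, in this order (a step that is already met when the one before it is completed fails the run):
1. the plunger is pressed all the way down (at least 30 of 32 mm) (value of joint plunger above 0.03 m), for 0.05 s.
2. the plunger is back up and the ring lies in the lane, clear of the magazine (value of joint plunger below 0.003 m and x of ring_1_mid in the frame of ring_dispenser below -0.055 m), for 0.1 s.
At the end, for the whole second after the job is handed in: The ring lies flat and at rest in the side nest, within 4 mm of fully home against its end; the plunger is up (within 3 mm); the other three rings are in the magazine; nothing else has been moved (y of ring_1_mid in the frame of ring_dispenser between 0.0585 and 0.066 m and x of ring_1_mid in the frame of ring_dispenser between -0.064 and -0.054 m and z of ring_1_mid in the frame of ring_dispenser below 0.0175 m and angle between ring_1_mid's own z axis and vertical below 0.06 rad and linear speed of ring_1 below 0.01 m/s and value of joint plunger below 0.003 m and x of each of ring_2, ring_3, ring_4 in the frame of ring_dispenser above -0.008 m); the robot touches nothing.
It fails at once if the ring is lifted or tipped (z of ring_1_mid in the frame of ring_dispenser above 0.022 m or angle between ring_1_mid's own z axis and vertical above 0.3 rad).
It fails at once if a second ring leaves the magazine or is taken out (distance of any of ring_2, ring_3, ring_4 from where it was at the start of the episode above 0.02 m).
It fails at once if a bystander is displaced by more than 15 mm (distance of any of die_body, die_plunger, vial, pot from where it was at the start of the episode above 0.015 m).
It also fails if it takes over 45 s, if anything falls off the work surface, if the arm or the gripper's body presses on something with over 40 N, if the wrist force passes 120 N, or if a joint passes its speed limit or range.

## Working session

There is one attempt and no reset: what is moved stays moved. The work goes in short steps, Python scripts to look and compute and a tool call to move; the robot and the scene stay as the last step left them, time stands still between calls to the robot, and variables do not carry over. Pictures are saved under pics/ and viewed, at most 10 in all, crops included, and the job is handed in when it is done.

Besides the shell and the picture viewer there is one more tool, called after "Emit:" in YAML: its name, and indented under it one key for each argument. play_rows: Moves the arm, as the interface text tells. Its arguments: {"type":"object","properties":{"motion":{"type":"array","items":{"type":"array","items":{"type":"number"}}},"hand":{"type":"number"},"newtons":{"type":"number"}},"required":["motion"]}

```bash
mkdir -p pics; python3 - <<'E'
from rig import monitor, eyes
import cv2,numpy as np
s=monitor.read_state(); print({k:np.round(v,3) for k,v in s.items()})
for n in("scene","top"):
    p,d=eyes.snapshot(n); cv2.imwrite(f"pics/{n}0.png",p); np.savez(f"{n}0.npz",p=p,d=d)
    m=eyes.camera_model(n); print(n,m)
E
```

```text
{'time_s': np.float64(0.0), 'joints': array([ 1.117,  0.092,  1.232, -0.   ,  1.82 , -0.057]), 'joint_velocities': array([ 0.001, -0.001,  0.   ,  0.   , -0.   ,  0.002]), 'tau': array([-1.0000e-03, -4.4647e+01, -4.0643e+01,  7.0000e-02,  3.0000e-02,
       -0.0000e+00]), 'eef_pos': array([0.232, 0.553, 0.222]), 'ee_rot': array([-6.190e-01, -3.079e+00,  3.000e-03]), 'wrist_force': array([-0.595, -0.224, -0.015]), 'wrist_torque': array([0.02 , 0.019, 0.   ]), 'finger_force': np.float64(0.0), 'gripper_width': np.float64(0.088)}
scene {'fov_y': 43.47498347605356, 'cx': 280.1564111484656, 'cy': 207.4701694273593, 'dist': array([-0.03335669,  0.        ,  0.        ,  0.        ,  0.        ]), 'R': array([[ 0.56704124, -0.82345829, -0.01951097],
       [-0.36032516, -0.22668353, -0.90486483],
       [ 0.74069563,  0.52012596, -0.42525166]]), 't': array([-0.29774957,  0.24418438,  0.91570462])}
top {'fov_y': 50.82810649854989, 'cx': 279.05430844556514, 'cy': 212.3229708283676, 'dist': array([-0.0590997,  0.       ,  0.       ,  0.       ,  0.       ]), 'R': array([[ 0.00951091, -0.99995355, -0.00156059],
       [-0.99700819, -0.00936315, -0.07672679],
       [ 0.07670861,  0.00228567, -0.99705093]]), 't': array([-0.05619257,  0.52054319,  1.24132385])}
```

View pics/scene0.png

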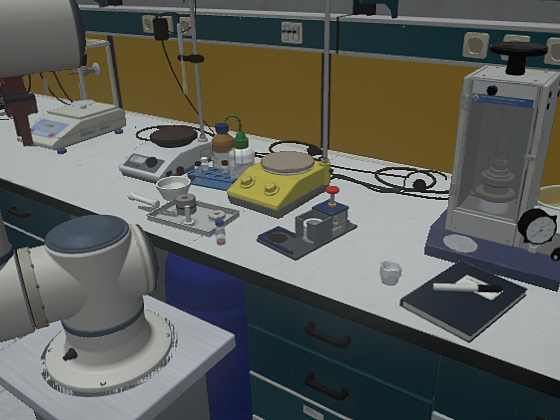

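View pics/top0.png

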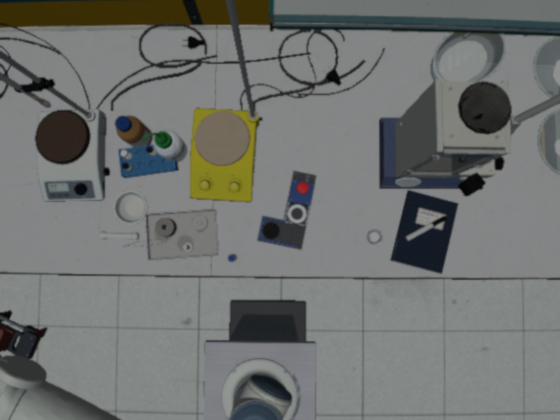

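The scene view shows the dispenser at about (310,228) with its red cap at (333,190). In the top view the cap is at (303,187), the magazine and rings at (297,213), and the black nest disc at (271,230).

```bash
cat > h.py <<'E'
import numpy as np,cv2
from rig import monitor,eyes
def K(m):
    f=210/np.tan(np.radians(m["fov_y"]/2)); return np.array([[f,0,m["cx"]],[0,f,m["cy"]],[0,0,1.]])
def ray(m,uv):
    n=cv2.undistortPoints(np.float64(uv).reshape(-1,1,2),K(m),m["dist"])[:,0]
    d=np.c_[n,np.ones(len(n))]@m["R"]; return -m["R"].T@m["t"],d
def atz(m,uv,z):
    c,d=ray(m,uv); return c+d*((z-c[2])/d[:,2])[:,None]
def atdepth(m,uv,dep):
    c,d=ray(m,uv); return c+d*np.asarray(dep)[:,None]
def proj(m,X):
    return cv2.projectPoints(np.float64(X).reshape(-1,1,3),cv2.Rodrigues(m["R"])[0],m["t"],K(m),m["dist"])[0][:,0]
def tri(ms,uvs):
    A=np.zeros((3,3));b=np.zeros(3)
    for m,uv in zip(ms,uvs):
        c,d=ray(m,[uv]);d=d[0]/np.linalg.norm(d[0]);P=np.eye(3)-np.outer(d,d);A+=P;b+=P@c
    return np.linalg.solve(A,b)
def red(p,box=None):
    p=p.astype(int);m=(p[...,2]>120)&(p[...,2]>2*p[...,1])&(p[...,2]>2*p[...,0])
    if box: k=np.zeros_like(m);k[box[1]:box[3],box[0]:box[2]]=1;m&=k
    return m
E
python3 - <<'E'
from h import *
ms=[];us=[]
for n,box in(("top",(280,170,325,205)),("scene",(315,175,350,205))):
    z=np.load(n+"0.npz");m=eyes.camera_model(n);k=red(z["p"],box);v,u=np.nonzero(k)
    print(n,len(u),u.mean(),v.mean(),u.min(),u.max(),v.min(),v.max(),np.median(z["d"][k]))
    X=atdepth(m,np.c_[u,v],z["d"][k]);print(X.mean(0),X.max(0),X.min(0))
    ms.append(m);us.append((u.mean(),v.mean()))
print("cap tri",tri(ms,us))
m=ms[0]
print("mag",atz(m,[(297,213)],.055),"nest",atz(m,[(271,230)],.01))
a=np.load("top0.npz")["p"];c=np.load("scene0.npz")["p"]
cv2.imwrite("pics/crop.png",np.vstack([cv2.resize(a[160:260,220:355],(780,290)) if 0 else cv2.resize(a[165:255,245:330],None,fx=3.3,fy=3.3,interpolation=2)]) )
for b in((150,165,450,275),):pass
cv2.imwrite("pics/crop.png",cv2.hconcat([cv2.resize(a[165:255,250:325],(400,480),interpolation=2),cv2.resize(c[175:265,250:365],(400,480),interpolation=2)]))
E
```

```text
top 87 302.35632183908046 187.42528735632183 297 307 183 192 1.1664469
[ 0.57988563 -0.11238497  0.11954469] [ 0.59190784 -0.09820322  0.12513643] [ 0.56721138 -0.12487778  0.11252113]
scene 60 332.0 188.56666666666666 326 338 186 191 1.2309301
[ 0.57545115 -0.11538854  0.11849945] [ 0.5913841  -0.10063089  0.12111586] [ 0.56143271 -0.12880752  0.11510638]
cap tri [ 0.58038326 -0.11260597  0.11605546]
mag [[ 0.51693881 -0.101147    0.055     ]] nest [[ 0.47075682 -0.02863338  0.01      ]]
```

View pics/crop.png

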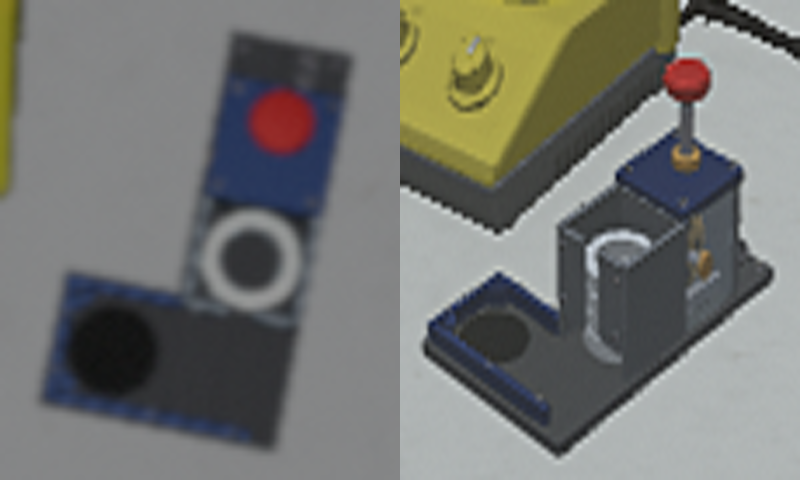

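```bash
cat >> h.py <<'E'
from scipy.spatial.transform import Rotation as Ro
def delta(pos,yaw):
    "tool down, tool y axis at world heading yaw; shift mm & turn deg in tool axes"
    s=monitor.read_state();R=Ro.from_rotvec(s["ee_rot"]).as_matrix()
    y=np.array([np.cos(yaw),np.sin(yaw),0]);z=np.array([0,0,-1.]);T=np.c_[np.cross(y,z),y,z]
    return R.T@(np.array(pos)-s["eef_pos"]),np.degrees(Ro.from_matrix(R.T@T).as_rotvec())
E
python3 - <<'E'
from h import *
s=monitor.read_state();R=Ro.from_rotvec(s["ee_rot"]).as_matrix();print(R.round(3))
m=eyes.camera_model("wrist");c=-m["R"].T@m["t"];print("cam in tool",R.T@(c-s["eef_pos"]),"R cam in tool",(m["R"]@R).round(3),m["fov_y"],m["dist"])
t=eyes.camera_model("top");print("pole base",atz(t,[(255,118)],.0),"at depth",[ (uv,atdepth(t,[uv],[np.load("top0.npz")["d"][uv[1],uv[0]]]).round(3)) for uv in((255,118),(250,100),(240,50))])
for y in(80,-100):print(y,delta([.5,-.07,.35],np.radians(y)))
E
```

```text
[[-0.922  0.386 -0.001]
 [ 0.386  0.922 -0.002]
 [ 0.    -0.002 -1.   ]]
cam in tool [ 0.06734241 -0.00043616 -0.16028968] R cam in tool [[-0.     1.     0.   ]
 [-0.968  0.    -0.251]
 [-0.251 -0.     0.968]] 60.203823904915374 [-0.07944033  0.          0.          0.          0.        ]
pole base [[0.80157894 0.02254439 0.        ]] at depth [((255, 118), array([[0.771, 0.016, 0.102]])), ((250, 100), array([[0.774, 0.021, 0.244]])), ((240, 50), array([[0.773, 0.02 , 0.519]]))]
80 (array([-0.48820267, -0.47128555, -0.12761686]), array([ -0.09804818,  -0.01687786, -12.73572528]))
-100 (array([-0.48820267, -0.47128555, -0.12761686]), array([-2.47378110e-02,  1.43708800e-01,  1.67264213e+02]))
```

```bash
python3 - <<'E'
from h import *
print(delta([.46,-.07,.30],np.radians(80)))
E
```

```text
(array([-0.45131592, -0.48665829, -0.07758641]), array([ -0.09804818,  -0.01687786, -12.73572528]))
```

Emit:
play_rows:
  motion:
    - [-0.03,-0.03,-0.03,0,0,-2]
    - [-0.06,-0.065,-0.06,0,0,-4]
    - [-0.09,-0.1,-0.077,0,0,-6]
    - [-0.12,-0.13,-0.077,0,0,-8]
    - [-0.15,-0.162,-0.077,0,0,-10]
    - [-0.18,-0.195,-0.077,0,0,-12.7]
    - [-0.21,-0.227,-0.077,0,0,-12.7]
    - [-0.24,-0.26,-0.077,0,0,-12.7]
    - [-0.27,-0.292,-0.077,0,0,-12.7]
    - [-0.3,-0.324,-0.077,0,0,-12.7]
    - [-0.33,-0.356,-0.077,0,0,-12.7]
    - [-0.36,-0.388,-0.077,0,0,-12.7]
    - [-0.39,-0.421,-0.077,0,0,-12.7]
    - [-0.42,-0.453,-0.077,0,0,-12.7]
    - [-0.44,-0.475,-0.077,0,0,-12.7]
    - [-0.451,-0.487,-0.077,0,0,-12.7]
    - [-0.451,-0.487,-0.077,0,0,-12.7]
    - [-0.451,-0.487,-0.077,0,0,-12.7]
    - [-0.451,-0.487,-0.077,0,0,-12.7]
  hand: -1
  newtons: 20

```text
time_s: 2.0
eef_pos: [0.4594, -0.0692, 0.2997]
ee_rot: [0.273, 3.13, 0.0]
wrist_force: [-0.3, -0.2, -0.0]
gripper_width: 0.0006
finger_force: 0.0
```

```bash
cat > w.py <<'E'
from h import *
import sys
def wsnap(n):
    m=eyes.camera_model("wrist");p,d=eyes.snapshot("wrist");cv2.imwrite(f"pics/{n}.png",p)
    np.savez(n+".npz",p=p,d=d,**{k:m[k] for k in m});return m,p,d
E
python3 - <<'E'
from w import *
m,p,d=wsnap("w1");s=monitor.read_state();print(s["eef_pos"],s["ee_rot"],s["gripper_width"])
E
```

```text
[ 0.45946974 -0.06910757  0.29988149] [2.72476788e-01 3.12928158e+00 2.54484450e-04] 0.0004322487484516332
```

View pics/w1.png

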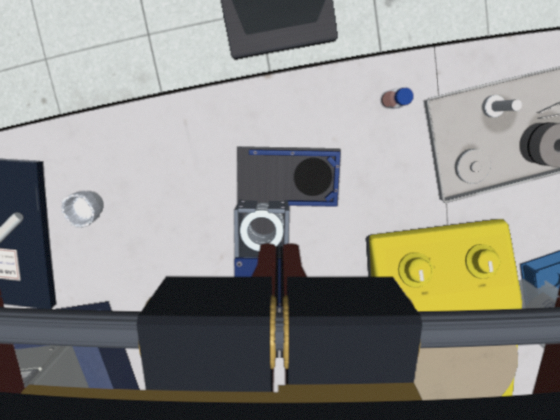

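The wrist view shows the nest disc at (314,177), the plate's front corners at (238,148) and (340,150), and the magazine ring at (263,231). The cap is hidden behind the fingers, so I'll move forward to uncover it.

Emit:
play_rows:
  motion:
    - [-0.03,-0.005,0,0,0,0]
    - [-0.07,-0.01,0,0,0,0]
    - [-0.1,-0.015,0,0,0,0]
    - [-0.125,-0.018,0,0,0,0]
    - [-0.125,-0.018,0,0,0,0]
    - [-0.125,-0.018,0,0,0,0]

```text
time_s: 2.65
eef_pos: [0.5793, -0.1086, 0.2993]
ee_rot: [-0.273, -3.128, -0.0]
wrist_force: [-0.0, 0.7, -0.2]
gripper_width: 0.0004
finger_force: 0.0
```

```bash
python3 - <<'E'
from w import *
m,p,d=wsnap("w2");s=monitor.read_state();print(s["eef_pos"])
cv2.imwrite("pics/w2c.png",cv2.resize(p[0:280,150:400],(670,600)) if 0 else cv2.resize(p[20:280,150:450],None,fx=2.3,fy=2.3,interpolation=2))
E
```

```text
[ 0.57902682 -0.10863584  0.30004509]
```

View pics/w2c.png

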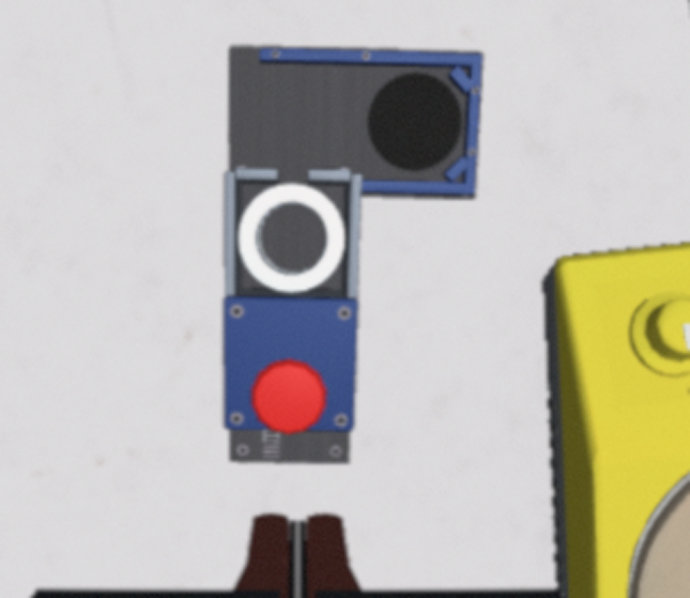

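The crop shows the cap at (289,397), the ring centre at (292,238) and the nest disc at (415,121). The plate corners are at (230,46), (230,462) and (350,463), and the lane's side walls are visible.

```bash
python3 - <<'E'
from w import *
from scipy.optimize import least_squares
w2=dict(np.load("w2.npz"));w1=dict(np.load("w1.npz"));t=eyes.camera_model("top")
k=red(w2["p"],(240,150,310,230));v,u=np.nonzero(k);capw=np.array([u.mean(),v.mean()]);print("cap px",capw,len(u))
print("cap tri", tri([w2,t],[capw,(302.36,187.43)]), "depth pts",atdepth(w2,np.c_[u,v],w2["d"][k]).mean(0),atdepth(w2,np.c_[u,v],w2["d"][k]).max(0))
cr=lambda a,b:(a/2.3+150,b/2.3+20)
P=np.array([(-96,-34,10),(124,-34,10),(124,34,10),(-60,62,10),(0,0,50),(65,0,110)])/1e3
U=np.array([cr(230,46),cr(230,462),cr(350,463),cr(415,121),cr(292,238),capw])
P1=P[[0,3,4]];U1=np.array([(238,148),(314,177),(263,231)])
def X(q,P):
    c,s=np.cos(q[2]),np.sin(q[2]);return P@np.array([[c,s,0],[-s,c,0],[0,0,1]])+[q[0],q[1],0]
f=lambda q:(proj(w2,X(q,P))-U).ravel()
g=lambda q:(proj(w1,X(q,P1))-U1).ravel()
for fn in(f,g,lambda q:np.r_[f(q),g(q)]):
    r=least_squares(fn,[.51,-.1,-.17]);print(r.x,np.degrees(r.x[2]));print(r.fun.reshape(-1,2).round(1).tolist())
q=r.x
print("cap",X(q,np.array([[.065,0,.1185]])))
print("nest tri",tri([w1,w2],[U1[1],U[3]]))
E
```

```text
cap px [275.0880102 192.125    ] 784
cap tri [ 0.58208906 -0.11351451  0.10324985] depth pts [ 0.57942726 -0.11320613  0.1171732 ] [ 0.59603785 -0.0976607   0.45965524]
[ 0.51696204 -0.10048639 -0.19057066] -10.91889431470623
[[-0.7, -1.1], [-0.5, 0.5], [-0.0, 0.9], [0.2, 0.0], [0.2, 0.1], [0.7, -0.1]]
[ 0.51770595 -0.09904125 -0.18892725] -10.82473420471441
[[-0.6, -0.9], [0.3, 0.2], [0.3, 0.8]]
[ 0.51716409 -0.10005988 -0.19351271] -11.087461584660831
[[-0.0, -1.1], [-0.5, 0.5], [0.0, 1.1], [0.7, 0.3], [0.6, 0.2], [1.0, -0.0], [-1.2, -1.4], [-0.4, 0.1], [-0.6, 0.5]]
cap [[ 0.58095085 -0.11255985  0.1185    ]]
nest tri [ 0.46994379 -0.02782798  0.0100161 ]
```

```bash
cat >> h.py <<'E'
Q=(.517,-.1003,np.radians(-11))
def disp(x,y,z):
    c,s=np.cos(Q[2]),np.sin(Q[2]);return [Q[0]+c*x-s*y,Q[1]+s*x+c*y,z]
YAW=Q[2]+np.pi/2
E
python3 - <<'E'
from h import *
a,b=delta(disp(.065,0,.130),YAW);print(a.round(4),b.round(2))
E
```

```text
[-0.0025 -0.0037  0.17  ] [ 0.   -0.    1.03]
```

Emit:
play_rows:
  motion:
    - [-0.001,-0.002,0.03,0,0,1]
    - [-0.0025,-0.0037,0.07,0,0,1]
    - [-0.0025,-0.0037,0.11,0,0,1]
    - [-0.0025,-0.0037,0.14,0,0,1]
    - [-0.0025,-0.0037,0.16,0,0,1]
    - [-0.0025,-0.0037,0.17,0,0,1]
    - [-0.0025,-0.0037,0.17,0,0,1]
    - [-0.0025,-0.0037,0.17,0,0,1]

```text
time_s: 3.5
eef_pos: [0.5817, -0.1135, 0.1316]
ee_rot: [0.301, 3.125, -0.001]
wrist_force: [0.6, 1.1, 0.3]
gripper_width: 0.0004
finger_force: 0.0
```

```bash
python3 - <<'E'
from h import *
s=monitor.read_state();print(s["eef_pos"],s["wrist_force"])
a,b=delta(disp(.065,0,.0865),YAW);print(a.round(4),b.round(2))
p,d=eyes.snapshot("scene");cv2.imwrite("pics/s2.png",cv2.resize(p[110:275,230:440],None,fx=3.5,fy=3.5,interpolation=2))
E
```

```text
[ 0.58169417 -0.1135482   0.13160859] [0.62450229 1.07358648 0.33768262]
[0.0012 0.0007 0.0451] [-0.01  0.15 -0.02]
```

View pics/s2.png

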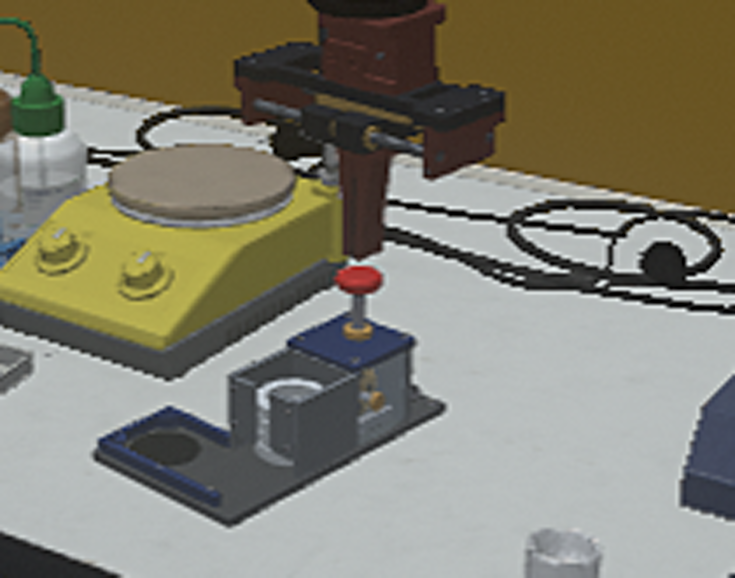

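The shut fingers, at (362,250) in the crop, stand just above the red cap at (358,280), centred on it. I'll press in small steps.

Emit:
play_rows:
  motion:
    - [0.001,0.0005,0.006,0,0,0]
    - [0.001,0.0005,0.011,0,0,0]
    - [0.001,0.0005,0.014,0,0,0]
    - [0.001,0.0005,0.017,0,0,0]
    - [0.001,0.0005,0.02,0,0,0]
    - [0.001,0.0005,0.023,0,0,0]
    - [0.001,0.0005,0.026,0,0,0]
    - [0.001,0.0005,0.029,0,0,0]
    - [0.001,0.0005,0.032,0,0,0]
    - [0.001,0.0005,0.035,0,0,0]
    - [0.001,0.0005,0.038,0,0,0]
    - [0.001,0.0005,0.04,0,0,0]
    - [0.001,0.0005,0.042,0,0,0]
    - [0.001,0.0005,0.043,0,0,0]

```text
time_s: 4.95
eef_pos: [0.5811, -0.1131, 0.0889]
ee_rot: [0.302, 3.125, -0.0]
wrist_force: [-3.2, 1.3, 11.6]
gripper_width: 0.0007
finger_force: 5.4
```

Emit:
play_rows:
  motion:
    - [0,0,0.001,0,0,0]
    - [0,0,0.002,0,0,0]
    - [0,0,0.003,0,0,0]
    - [0,0,0.0035,0,0,0]
    - [0,0,0.0035,0,0,0]

```text
time_s: 5.45
eef_pos: [0.5811, -0.1131, 0.0864]
ee_rot: [0.302, 3.124, -0.001]
wrist_force: [-5.1, 1.2, 13.5]
gripper_width: 0.0003
finger_force: 6.8
```

Emit:
play_rows:
  motion:
    - [0,0,0.001,0,0,0]
    - [0,0,0.002,0,0,0]
    - [0,0,0.002,0,0,0]
    - [0,0,0.002,0,0,0]

```text
time_s: 5.85
eef_pos: [0.5813, -0.1131, 0.0863]
ee_rot: [0.302, 3.123, -0.001]
wrist_force: [-8.0, 1.8, 21.4]
gripper_width: 0.0008
finger_force: 10.4
```

The z reading stopped changing while the force rose, so this is the hard stop. Next I'll release the plunger and rise clear.

Emit:
play_rows:
  motion:
    - [0,0,-0.004,0,0,0]
    - [0,0,-0.009,0,0,0]
    - [0,0,-0.014,0,0,0]
    - [0,0,-0.019,0,0,0]
    - [0,0,-0.024,0,0,0]
    - [0,0,-0.029,0,0,0]
    - [0,0,-0.034,0,0,0]
    - [0,0,-0.04,0,0,0]
    - [0,0,-0.055,0,0,0]
    - [0,0,-0.08,0,0,0]
    - [0,0,-0.12,0,0,0]
    - [0,0,-0.16,0,0,0]
    - [0,0,-0.2,0,0,0]
    - [0,0,-0.215,0,0,0]
    - [0,0,-0.215,0,0,0]
    - [0,0,-0.215,0,0,0]

```text
time_s: 7.45
eef_pos: [0.5804, -0.113, 0.2955]
ee_rot: [-0.302, -3.126, -0.0]
wrist_force: [-0.2, 0.5, -0.8]
gripper_width: 0.0005
finger_force: 0.0
```

```bash
python3 - <<'E'
from w import *
m,p,d=wsnap("w3");s=monitor.read_state();print(s["eef_pos"])
cv2.imwrite("pics/w3c.png",cv2.resize(p[20:280,150:450],None,fx=2.3,fy=2.3,interpolation=2))
v,u=np.nonzero(red(p,(240,130,310,230)));print("cap",u.mean(),v.mean(),len(u),"expect up/down",proj(m,[disp(.065,0,.110),disp(.065,0,.078)]).round(1))
print("outlet px crop",(proj(m,[disp(-.06,0,.02)])-[150,20])*2.3)
a,b=delta(disp(-.06,-.055,.10),YAW);print(a.round(4),b.round(2))
E
```

```text
[ 0.58016414 -0.11291867  0.29441049]
cap 279.34771886559804 191.03452527743528 811 expect up/down [[280.1 190.9]
 [280.  185. ]]
outlet px crop [[298.69420625 110.84019285]]
[ 0.1238 -0.0548  0.1947] [ 0.01 -0.16 -0.04]
```

View pics/w3c.png

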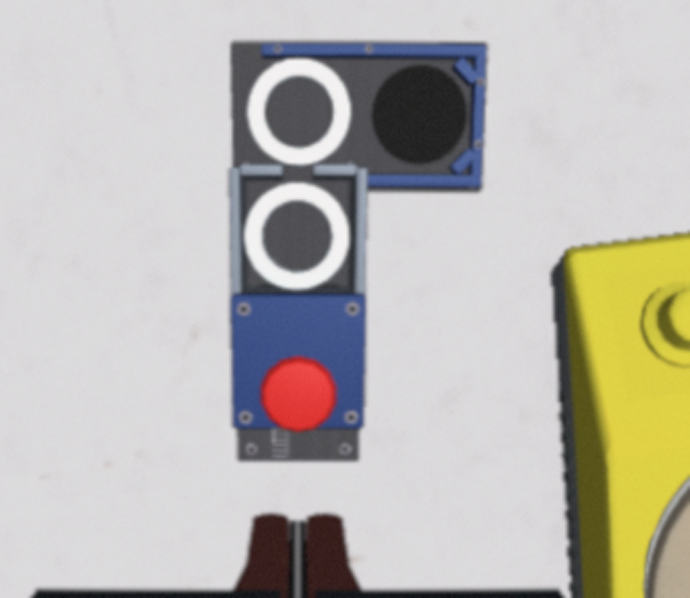

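The ring lies at (299,111) in the crop, on the predicted outlet. The plunger is up and the other rings are still in the magazine. Now I'll go to the -y side of the ring.

Emit:
play_rows:
  motion:
    - [0.03,-0.013,0.01,0,0,0]
    - [0.07,-0.03,0.03,0,0,0]
    - [0.11,-0.048,0.06,0,0,0]
    - [0.124,-0.055,0.1,0,0,0]
    - [0.124,-0.055,0.14,0,0,0]
    - [0.124,-0.055,0.18,0,0,0]
    - [0.124,-0.055,0.2,0,0,0]
    - [0.124,-0.055,0.2,0,0,0]
    - [0.124,-0.055,0.2,0,0,0]

```text
time_s: 8.4
eef_pos: [0.4476, -0.143, 0.0954]
ee_rot: [-0.302, -3.125, -0.001]
wrist_force: [-0.2, -1.0, -0.5]
gripper_width: 0.0003
finger_force: 0.0
```

```bash
python3 - <<'E'
from h import *
s=monitor.read_state();print(s["eef_pos"],s["wrist_force"])
a,b=delta(disp(-.06,-.055,.0145),YAW);print(a.round(4),b.round(2))
E
```

```text
[ 0.44757971 -0.1429649   0.09537178] [-0.18933559 -0.96694375 -0.53932382]
[-0.0002  0.0001  0.0809] [ 0.02 -0.13 -0.04]
```

Emit:
play_rows:
  motion:
    - [0,0,0.025,0,0,0]
    - [0,0,0.05,0,0,0]
    - [0,0,0.07,0,0,0]
    - [0,0,0.078,0,0,0]
    - [0,0,0.081,0,0,0]
    - [0,0,0.081,0,0,0]
    - [0,0.005,0.081,0,0,0]
    - [0,0.01,0.081,0,0,0]
    - [0,0.015,0.081,0,0,0]
    - [0,0.02,0.081,0,0,0]
    - [0,0.025,0.081,0,0,0]
    - [0,0.03,0.081,0,0,0]
    - [0,0.03,0.081,0,0,0]

```text
time_s: 9.7
eef_pos: [0.4541, -0.1131, 0.0151]
ee_rot: [0.301, 3.127, 0.0]
wrist_force: [0.5, -0.1, 0.1]
gripper_width: 0.0006
finger_force: 0.0
```

```bash
python3 - <<'E'
from h import *
s=monitor.read_state();print(s["eef_pos"],s["wrist_force"])
p,d=eyes.snapshot("scene");cv2.imwrite("pics/s3.png",cv2.resize(p[110:275,230:440],None,fx=3.5,fy=3.5,interpolation=2))
E
```

```text
[ 0.45414606 -0.11309001  0.01513688] [ 0.5071934  -0.14118957  0.09737652]
```

View pics/s3.png

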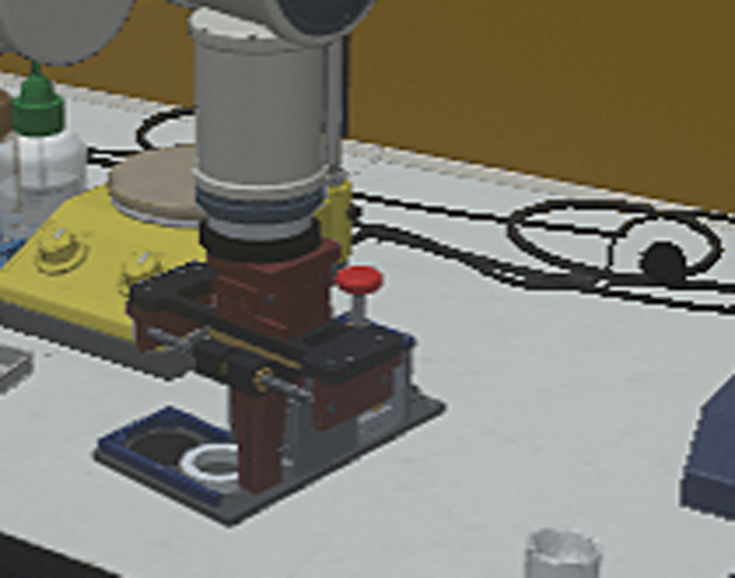

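The ring at (213,462) lies flat in the lane in front of the fingertip and is moving towards the nest. I'll keep pushing.

Emit:
play_rows:
  motion:
    - [0,0.005,0,0,0,0]
    - [0,0.01,0,0,0,0]
    - [0,0.015,0,0,0,0]
    - [0,0.02,0,0,0,0]
    - [0,0.025,0,0,0,0]
    - [0,0.03,0,0,0,0]
    - [0,0.034,0,0,0,0]
    - [0,0.038,0,0,0,0]
    - [0,0.041,0,0,0,0]
    - [0,0.043,0,0,0,0]
    - [0,0.043,0,0,0,0]

```text
time_s: 10.85
eef_pos: [0.4623, -0.0714, 0.0152]
ee_rot: [0.302, 3.127, 0.0]
wrist_force: [-0.1, -0.3, -0.1]
gripper_width: 0.0005
finger_force: 0.0
```

Emit:
play_rows:
  motion:
    - [0,0.001,0,0,0,0]
    - [0,0.002,0,0,0,0]
    - [0,0.003,0,0,0,0]
    - [0,0.004,0,0,0,0]
    - [0,0.004,0,0,0,0]

```text
time_s: 11.35
eef_pos: [0.463, -0.0675, 0.0151]
ee_rot: [0.302, 3.127, 0.0]
wrist_force: [-1.0, -0.5, -0.6]
gripper_width: 0.0009
finger_force: 0.0
```

Emit:
play_rows:
  motion:
    - [0,0.001,0,0,0,0]
    - [0,0.002,0,0,0,0]
    - [0,0.003,0,0,0,0]
    - [0,0.003,0,0,0,0]

```text
time_s: 11.75
eef_pos: [0.4636, -0.0645, 0.0151]
ee_rot: [-0.302, -3.127, -0.0]
wrist_force: [-0.3, 0.6, -0.4]
gripper_width: 0.0008
finger_force: 0.0
```

```bash
python3 - <<'E'
from w import *
s=monitor.read_state();print(s["eef_pos"],s["wrist_force"])
c,sn=np.cos(Q[2]),np.sin(Q[2]);e=s["eef_pos"][:2]-Q[:2];print("disp tip",c*e[0]+sn*e[1],-sn*e[0]+c*e[1])
m,p,d=wsnap("w4");cv2.imwrite("pics/w4c.png",cv2.resize(p,None,fx=1.4,fy=1.4,interpolation=2))
print("nest px",proj(m,[disp(-.06,.0625,.02),disp(-.06,.088,.02)])*1.4)
E
```

```text
[ 0.46361926 -0.06453142  0.01513062] [-0.32510553  0.59854878 -0.35586726]
disp tip -0.05922495756549724 0.02492588774196363
nest px [[505.93708255 374.39333659]
 [581.41847138 373.79423675]]
```

View pics/w4c.png

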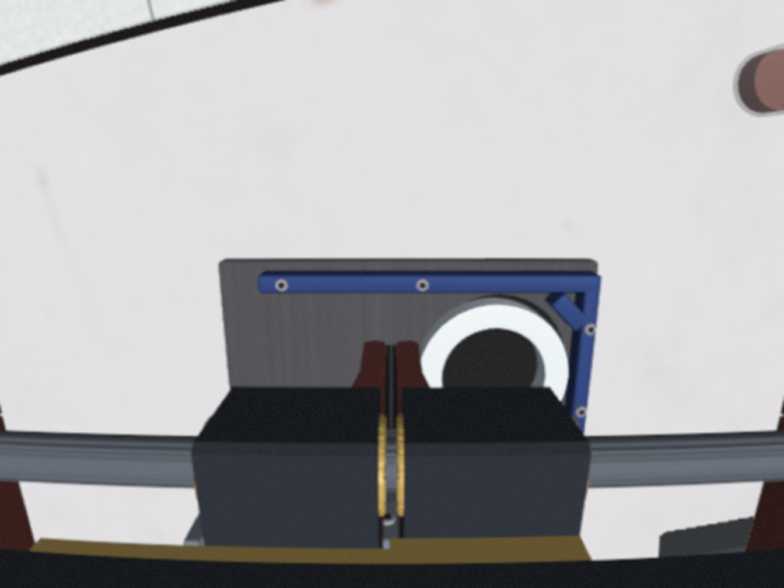

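The ring is centred near (495,372) and home is (506,374), so it is about 4 mm short. I'll creep on.

Emit:
play_rows:
  motion:
    - [0,0.001,0,0,0,0]
    - [0,0.002,0,0,0,0]
    - [0,0.003,0,0,0,0]
    - [0,0.003,0,0,0,0]

```text
time_s: 12.2
eef_pos: [0.4642, -0.0616, 0.0151]
ee_rot: [-0.302, -3.127, -0.0]
wrist_force: [-0.3, -0.2, 0.1]
gripper_width: 0.0006
finger_force: 0.0
```

Emit:
play_rows:
  motion:
    - [0,0.0005,0,0,0,0]
    - [0,0.001,0,0,0,0]
    - [0,0.001,0,0,0,0]

```text
time_s: 12.5
eef_pos: [0.4643, -0.0611, 0.0151]
ee_rot: [-0.302, -3.127, 0.001]
wrist_force: [-0.5, -4.0, 0.1]
gripper_width: 0.0005
finger_force: 1.2
```

Emit:
play_rows:
  motion:
    - [0,0.0005,0,0,0,0]
    - [0,0.001,0,0,0,0]
    - [0,0.001,0,0,0,0]

```text
time_s: 12.8
eef_pos: [0.4644, -0.061, 0.0152]
ee_rot: [-0.303, -3.127, 0.004]
wrist_force: [-1.4, -4.4, -0.1]
gripper_width: 0.001
finger_force: 3.2
```

The tip has stalled against the ring with the force rising, so the ring is home. I'll back off along the lane, then rise.

Emit:
play_rows:
  motion:
    - [0,-0.003,0,0,0,0]
    - [0,-0.008,0,0,0,0]
    - [0,-0.018,0,0,0,0]
    - [0,-0.03,0,0,0,0]
    - [0,-0.03,-0.01,0,0,0]
    - [0,-0.03,-0.04,0,0,0]
    - [0,-0.03,-0.08,0,0,0]
    - [0,-0.03,-0.12,0,0,0]
    - [0,-0.03,-0.16,0,0,0]
    - [-0.02,-0.03,-0.2,0,0,0]
    - [-0.05,-0.03,-0.24,0,0,0]
    - [-0.08,-0.03,-0.27,0,0,0]
    - [-0.1,-0.03,-0.28,0,0,0]
    - [-0.1,-0.03,-0.28,0,0,0]
    - [-0.1,-0.03,-0.28,0,0,0]

```text
time_s: 14.3
eef_pos: [0.5566, -0.1084, 0.2947]
ee_rot: [-0.302, -3.126, -0.001]
wrist_force: [0.4, -0.4, 0.1]
gripper_width: 0.0007
finger_force: 0.0
```

```bash
python3 - <<'E'
from w import *
m,p,d=wsnap("w5");s=monitor.read_state();print(s["eef_pos"],s["wrist_force"])
cv2.imwrite("pics/w5c.png",cv2.resize(p[20:280,150:450],None,fx=2.3,fy=2.3,interpolation=2))
print("crop px home, cap",(proj(m,[disp(-.06,.0625,.02),disp(-.06,.0585,.02),disp(.065,0,.110),disp(0,0,.04)])-[150,20])*2.3)
o=proj(m,[disp(-.06,.0625,.02)])[0].astype(int)
g=p.min(2);k=np.zeros_like(g);k[o[1]-32:o[1]+32,o[0]-32:o[0]+32]=1
b=((g>150)&(k>0)).astype(np.uint8);n,l,st,ce=cv2.connectedComponentsWithStats(b)
for i in range(1,n):
    if st[i,4]>200:
        (u,v),r=cv2.minEnclosingCircle(np.argwhere(l==i)[:,::-1].astype(np.float32))
        X=atz(m,[(u,v)],.02)[0];c,sn=np.cos(Q[2]),np.sin(Q[2]);e=X[:2]-Q[:2];print(st[i],u,v,r,"ring disp",c*e[0]+sn*e[1],-sn*e[0]+c*e[1])
E
```

```text
[ 0.55615384 -0.10824642  0.29443104] [-0.19516471 -0.01846389 -0.10150171]
crop px home, cap [[423.32473904 161.73111178]
 [415.37248484 161.67256945]
 [299.18814236 449.03636038]
 [298.77443316 284.72161259]]
[302  58  64  64 499] 333.5 89.5 44.54782485961914 ring disp -0.06090722200187394 0.061832883189347945
[311  69  45  46 884] 333.1986389160156 91.91095733642578 22.942394256591797 ring disp -0.05821469745789509 0.06156041299643583
```

View pics/w5c.png

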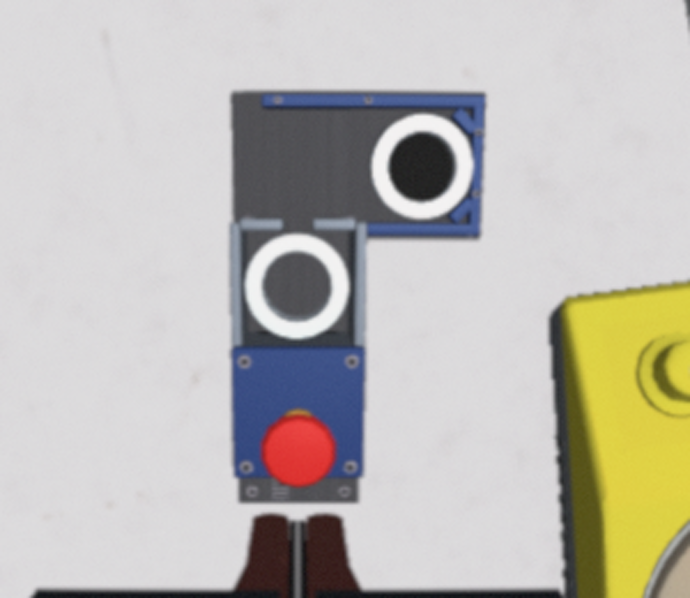

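The ring at (422,166) is seated against the nest end at x≈-58 and y≈61.6 mm in the dispenser frame. The plunger is up, the other rings are in the magazine and the arm is clear.

```bash
python3 -c "
from rig import hand_in
print(hand_in())"
```

```text
the job is handed in; nothing more can be done
None
```

I pressed the plunger fully once and it came back up; the single ring that came out is now against the end of the side nest (measured x ≈ -58 mm, y ≈ 61.6 mm), and the job is handed in, though no verdict was returned.

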